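# Clear a used place: cup to the mat, coaster over the edge into the tub

### The job

Clear the used place: first lift the blue cup off its coaster and set it down upright, well on the round black mat, and let go. Then press lightly on the used yellow-topped coaster and slide it along the metal tray and over the lip of the hinged flap, so that it drops off the counter edge into the grey tub below; do not pick the coaster up and never bear down hard on it. Leave everything else on the counter where it is.

Things in the scene. Friction and masses are not known exactly. Their poses are not given: they have to be found in the camera images.
- cup: Blue ceramic espresso cup without handle, empty, 60 mm high, 62 mm across the rim and narrower at the foot, wall 4 mm, about 140 g. It starts standing upright on the used coaster. Origin: centre of its underside, z up.
- coaster: Used cushioned coaster, round, 92 mm across, 15 mm thick: slippery cork foot, grippy yellow top plate that gives under pressing like a spring (5 N per mm, up to 4 mm, then solid). About 80 g (varies). Lies flat on the tray deck under the cup. Origin: centre of its underside; z up. Takes at most 25 N of pressing; 6 to 12 N with closed rubber fingertips drags it along.
- tray: Dark steel clearing tray fixed on the counter, open towards the counter's far edge. Origin: on the counter under the middle of the hinge line; x points out along the tray to the lip, z up. Level deck x = -125 to 0 mm, top 20 mm above the origin, 116 mm wide inside; rims 12 mm above the deck at its back and sides. The coaster starts at the back rim with no room for a finger behind it.
- hinge (a point): Middle of the hinge line at deck height (20 mm above the counter). From here a grey steel flap, 105 mm long, 116 mm wide, side rims 12 mm high, runs out past the counter edge. It was left sloping anywhere from 8 degrees up to 11 degrees down: not measured, different each time. Its stiff friction hinge holds under 25 N.
- lip (a point): Nominal middle of the flap's lip, as if the flap were level: 105 mm out from the hinge, 20 mm above the counter. This point does not follow the flap: the true lip may be 15 mm higher or 20 mm lower. Beyond it there is only the tub below.
- tub: Grey open tub standing on a trolley below the counter edge, under the lip: 300 mm (x) by 420 mm (y), 115 mm high, wall 6 mm. Origin: centre of its underside, 170 mm below the counter surface.
- mat: Round black rubber mat fixed on the counter to the left or the right of the tray, 110 mm across, 6 mm thick. Origin: centre of its underside.
- jar: Bystander: glass jar with steel cap, 68 mm across, 125 mm high, on the other side of the tray from the mat. Origin: centre of its underside.
- clean_stack: Bystander: stack of plain cork coasters, 92 mm across, 32 mm high, to the right of the tray. Origin: centre of its underside.
- carafe: Bystander: glass carafe, 100 mm across, 215 mm high. Origin: centre of its underside.
- syrup: Bystander: amber pump bottle, 68 mm across, 275 mm high. Origin: centre of its underside.
- cups: Bystander: stack of clear plastic cups, 96 mm across, 158 mm high. Origin: centre of its underside.

How it is judged (in metres and radians):
On the way, in this order (a step that is already met when the one before it is completed fails the run):
1. the cup stands upright on the mat, let go (horizontal distance between cup and mat below 0.035 m and z of cup in the frame of mat between 0 and 0.012 m and angle between cup's own z axis and vertical below 0.12 rad and linear speed of cup below 0.03 m/s and contact force between the fingers and cup below 0.1 N), for 0.2 s.
2. the coaster has been slid out onto the end of the flap, its middle within 50 mm of the lip, still lying on the flap (x of coaster in the frame of tray between 0.055 and 0.14 m and y of coaster in the frame of tray between -0.04 and 0.04 m and z of coaster in the frame of tray between -0.03 and 0.05 m), for 0.02 s.
At the end, for the whole second after the job is handed in: The coaster lies at rest inside the tub (its centre between the tub's walls and below its rim), and the cup stands at rest and upright (within 7 degrees) on the mat, its centre within 35 mm of the mat's centre, released (all of step 1 and x of coaster in the frame of tub between -0.145 and 0.145 m and y of coaster in the frame of tub between -0.205 and 0.205 m and z of coaster in the frame of tub between -0.01 and 0.105 m and linear speed of coaster below 0.03 m/s); the robot touches nothing.
It fails at once if the robot bears on the coaster with more than 25 N (contact force between any of the fingers, the arm and coaster above 25 N).
It fails at once if the coaster is picked up (more than 40 mm above the tray deck) (z of coaster in the frame of tray above 0.06 m).
It fails at once if the cup tips over (more than 35 degrees) (angle between cup's own z axis and vertical above 0.6 rad).
It fails at once if the cup is let drop onto the mat from more than 15 mm (horizontal distance between cup and mat below 0.06 m and z of cup in the frame of mat above 0.021 m and contact force between the fingers and cup below 0.02 N).
It fails at once if something else on the counter is moved more than 20 mm (distance of any of jar, clean_stack, carafe, syrup, cups from where it was at the start of the episode above 0.02 m).
It also fails if it takes over 64 s, if anything falls off the work surface, if the arm or the gripper's body presses on something with over 40 N, if the wrist force passes 120 N, or if a joint passes its speed limit or range.

### The arm

A 6-joint arm with a two-finger parallel gripper is mounted at the origin on the work surface. World frame = base frame: x ahead of the robot, y to its left, z up, the work surface at z = 0. Lengths are in mm, angles in rad, forces in N, time in s.
With the tool pointing down it reaches from about 350 to 975 mm from the base axis. Payload 7.1 kg.
Tool frame: the origin (TCP) lies on the front face of the gripper's body, between the roots of the fingers; the fingertips stand 80 mm ahead of it and the grasp point (between the pads) lies 61 mm ahead of it (env.tips_ahead is the distance from the TCP to the fingertips, in mm); z points along the fingers, y is the direction in which the jaws open and shut (so a half turn about z gives the same grasp; the last joint's range is limited). The gripper opens to 88 mm and grips with 3 to 60 N. Pads are 20 mm wide; open, the fingers measure 115 mm over their backs; the gripper's body (75 mm by 178 mm) begins 61 mm behind the grasp point.
Start: joints at [1.103, 0.423, 1.63, -0, 1.089, -0.019], TCP at [271.146, 563.103, 302.675] pointing down, gripper open.
Joint ranges: [-3, 3], [-0.9, 2.11], [0.09, 2.58], [-1.31, 4.45], [0.11, 2.69], [-2.54, 2.54]. Speed limits (rad/s): [2.39, 2.39, 3.01, 3.14, 3.14, 3.14].

### API

Orientations are given as a unit quaternion [x, y, z, w].
In Python, from station import env, set_gripper, viewer, workorder gives the robot as it stands. Calls block until the motion is done:
- env.reach(position, orientation): joint-space move of the TCP to a pose.
- env.move_l(position, rot=None, rate=150, f_stop=None): straight line of the TCP; rot=None keeps the orientation; rate is the mean speed in mm/s. With f_stop (N) it stops when the force on the tool has changed by that much, and returns True; else False.
- env.move_joints(angles): joint-space move.
- set_gripper(opening): finger opening in mm; the grip force is fixed at half the most; returns when the fingers have stopped.
- env.hold(seconds).
- env.ik(position, orientation): joint angles nearest the present ones, or None.
- env.read_state(): the state.
- viewer.camera(name): name is "scene" or "top"; returns the picture (384x512x3 uint8, blue, green, red); there is no depth.
- viewer.camera_params(name): a dict with "fx", "fy", "cx", "cy" (pixels), "dist" ([k1, k2, p1, p2, k3] as OpenCV has them; the pictures are not rectified), "pose" (4x4, takes a point from camera to world coordinates). Camera axes: x right, y up, looking along -z (the intrinsics and any distortion apply to the point x, -y, -z); pixel columns grow to the right and rows downward; lengths in mm; the calibration is good to about 2 mm. A picture is of the moment at which its call begins. camera_params takes no time and is no camera call.
A pose or a line that the arm cannot do raises env.IKError and nothing moves.
- workorder.sign_off(): hands the job in, once; it reports no verdict.
The state is a dict: "time_s": time; "qpos": joint angles; "dq": joint speeds; "tau": joint torques, N m; "tool_pos": TCP position; "orientation": TCP orientation; "force": force on the tool from outside, world axes, zero at the start; "wrist_torque": the same for the moment, N m; "width": finger opening in mm.
Only numpy, scipy, OpenCV 4.12 (cv2) and the standard library are available. Lean on these libraries where they do the work, as an engineer would, in place of code of your own. Each camera call takes 0.05 s, during which the arm holds its last target.

## Working session

There is one attempt and no reset: what is moved stays moved. The work goes in short steps, each a Python script; the robot and the scene stay as the last script left them, time stands still between calls to the robot, and variables do not carry over. Pictures are saved under pics/ and viewed, and the job is handed in when it is done.

```bash
ls; mkdir -p pics
python3 - <<'E'
from station import env, set_gripper, viewer, workorder
import cv2,numpy as np
for n in("scene","top"):
    im=viewer.camera(n); cv2.imwrite(f"pics/{n}0.png",im)
    p=viewer.camera_params(n); print(n,{k:(np.round(v,4).tolist()) for k,v in p.items()})
s=env.read_state(); print(s["time_s"],s["tool_pos"],s["orientation"],s["force"],s["width"],env.tips_ahead)
E
```

```text
pics
scene {'fx': 460.2591, 'fy': 460.2591, 'cx': 257.406, 'cy': 185.3741, 'dist': [-0.0133, 0.0, 0.0, 0.0, 0.0], 'pose': [[0.7838, -0.4452, 0.4328, 1232.3436], [0.6209, 0.5687, -0.5395, -850.1983], [-0.006, 0.6916, 0.7222, 1064.9772], [0.0, 0.0, 0.0, 1.0]]}
top {'fx': 455.5146, 'fy': 455.5146, 'cx': 242.7795, 'cy': 191.152, 'dist': [-0.1755, 0.0, 0.0, 0.0, 0.0], 'pose': [[-0.0109, 0.9847, -0.1737, 301.9995], [-0.9999, -0.0125, -0.008, -7.5949], [-0.01, 0.1736, 0.9848, 1465.477], [0.0, 0.0, 0.0, 1.0]]}
0.1 [270.98498502 562.75182571 301.95982831] [ 2.22516663e-01  9.74928624e-01 -6.98581339e-04 -1.59349989e-04] [ 0.01916629  0.07150721 -0.00820074] 87.87970626576156 80.0
```

View pics/scene0.png

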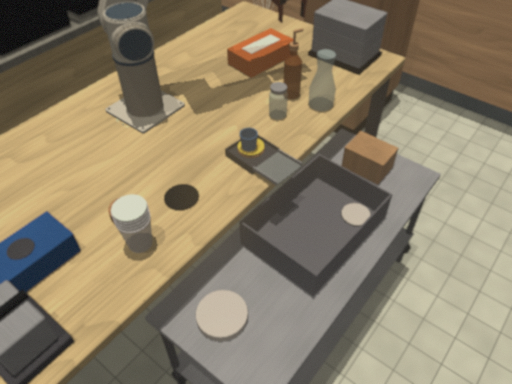

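View pics/top0.png

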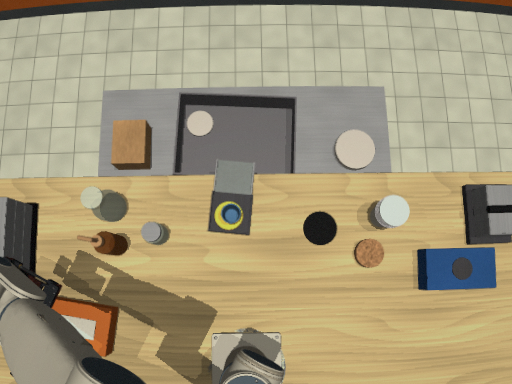

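The top view shows the tray at about (232,197) px, with the cup on the yellow coaster at (230,215) and the mat at (320,228). The jar is at (153,233), the clean stack at (369,253) and the cups at (392,212). I'll zoom in on both views next.

```bash
cat > h.py <<'E'
import cv2,numpy as np
from station import viewer
def ray(n,uv):
    p=viewer.camera_params(n);K=np.array([[p["fx"],0,p["cx"]],[0,p["fy"],p["cy"]],[0,0,1]])
    x=cv2.undistortPoints(np.array(uv,float).reshape(-1,1,2),K,np.array(p["dist"])).reshape(-1,2)
    T=np.array(p["pose"]);d=np.c_[x[:,0],-x[:,1],-np.ones(len(x))]@T[:3,:3].T
    return T[:3,3],d
def onz(n,uv,z):
    o,d=ray(n,uv);return o+d*((z-o[2])/d[:,2])[:,None]
def tri(u1,u2):
    o1,d1=ray("top",u1);o2,d2=ray("scene",u2);R=[]
    for a,b in zip(d1,d2):
        t=np.linalg.lstsq(np.c_[a,-b],o2-o1,rcond=None)[0]
        p,q=o1+t[0]*a,o2+t[1]*b;R.append(np.r_[(p+q)/2,np.linalg.norm(p-q)])
    return np.array(R)
def proj(n,P):
    p=viewer.camera_params(n);K=np.array([[p["fx"],0,p["cx"]],[0,p["fy"],p["cy"]],[0,0,1]])
    T=np.array(p["pose"]);c=(np.atleast_2d(P)-T[:3,3])@T[:3,:3];c=c*[1,-1,-1]
    return cv2.projectPoints(c.reshape(-1,1,3),np.zeros(3),np.zeros(3),K,np.array(p["dist"]))[0].reshape(-1,2)
E
python3 - <<'E'
import cv2,numpy as np
a=cv2.imread("pics/top0.png");b=cv2.imread("pics/scene0.png")
cv2.imwrite("pics/topz.png",cv2.resize(a[150:245,180:270],None,fx=6,fy=6,interpolation=cv2.INTER_NEAREST))
cv2.imwrite("pics/scz.png",cv2.resize(b[120:200,215:315],None,fx=7,fy=7,interpolation=cv2.INTER_NEAREST))
E
```

```text
(no output)
```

View pics/topz.png

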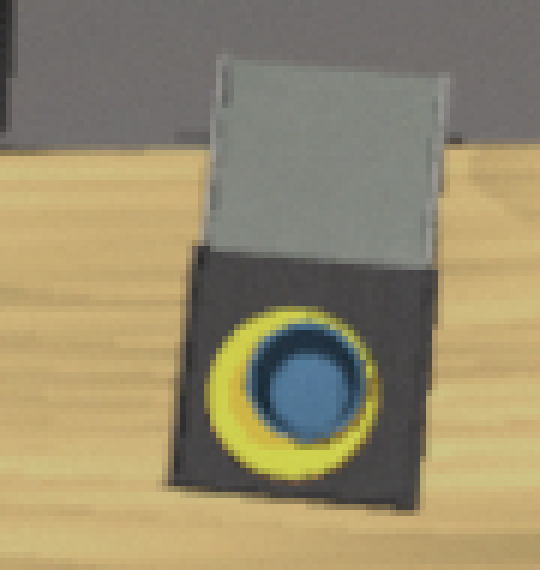

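View pics/scz.png

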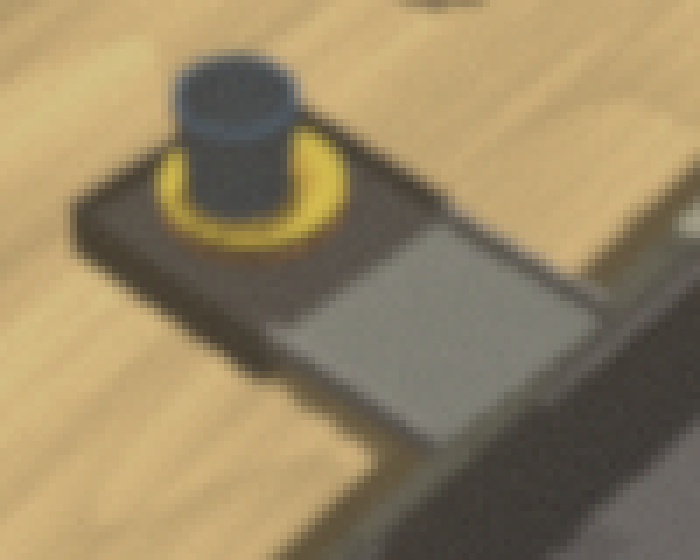

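Both zooms are clear. In the top view the lip corners are at zoom (225,60) and (447,75), and the hinge ends at (207,247) and (435,268). The cup rim is centred near (308,383). I'll fit the circles and cast the rays.

```bash
cat > m.py <<'E'
from h import *
a=cv2.imread("pics/top0.png");b=cv2.imread("pics/scene0.png")
def blob(im,lo,hi,box):
    x0,x1,y0,y1=box;h=cv2.cvtColor(im,cv2.COLOR_BGR2HSV)[y0:y1,x0:x1]
    m=cv2.inRange(h,lo,hi);c=max(cv2.findContours(m,0,cv2.CHAIN_APPROX_NONE)[0],key=cv2.contourArea)
    return cv2.convexHull(c)+np.array([x0,y0]),cv2.contourArea(c)
def fit(n,im,lo,hi,box,z,name):
    c,A=blob(im,lo,hi,box);P=onz(n,c,z).astype(np.float32)[:,:2]
    (x,y),(d1,d2),_=cv2.fitEllipse(P);print(name,n,"xy",round(x,1),round(y,1),"dia",round(d1,1),round(d2,1),"px",c.reshape(-1,2).mean(0).round(1))
    return x,y
Y=((20,120,90),(35,255,255));B=((95,60,30),(125,255,255));K=((0,0,0),(180,255,45))
fit("top",a,*Y,(205,250,190,240),35,"coaster")
fit("scene",b,*Y,(232,270,130,160),35,"coaster")
fit("top",a,*B,(205,250,190,240),95,"cup rim")
fit("top",a,*K,(295,345,205,250),6,"mat")
fit("scene",b,*K,(155,210,175,215),6,"mat")
tz=lambda u,v:((u+.5)/6-.5+180,(v+.5)/6-.5+150)
sz=lambda u,v:((u+.5)/7-.5+215,(v+.5)/7-.5+120)
c=np.array([tz(207,247),tz(435,268)]);print("hinge z20",onz("top",c,20).round(1).tolist(),onz("top",c,32).round(1).tolist())
s=np.array([sz(440,212),sz(262,325)]);print("hinge scene z20",onz("scene",s,20).round(1).tolist())
bk=np.array([tz(168,487),tz(418,508)]);print("back rim z32",onz("top",bk,32).round(1).tolist())
# lip
t=np.array([tz(228,60),tz(447,75)]);s=np.array([sz(607,300),sz(435,442)]);print("lip tri",tri(t,s).round(1).tolist());
print("rim tri",tri([tz(308,383)],[sz(237,98)]).round(1))
for z in(-5,5,20,35):print(z,onz("top",t,z).round(0).tolist(),onz("scene",s,z).round(0).tolist())
E
python3 m.py
```

```text
Traceback (most recent call last):
  File "m.py", line 12, in <module>
    fit("top",a,*Y,(205,250,190,240),35,"coaster")
    ~~~^^^^^^^^^^^^^^^^^^^^^^^^^^^^^^^^^^^^^^^^^^^
  File "m.py", line 9, in fit
    (x,y),(d1,d2),_=cv2.fitEllipse(P);print(name,n,"xy",round(x,1),round(y,1),"dia",round(d1,1),round(d2,1),"px",c.reshape(-1,2).mean(0).round(1))
                    ~~~~~~~~~~~~~~^^^
cv2.error: OpenCV(4.12.0) /io/opencv/modules/imgproc/src/shapedescr.cpp:356: error: (-215:Assertion failed) n >= 0 && (depth == CV_32F || depth == CV_32S) in function 'fitEllipseNoDirect'
```

```bash
sed -i 's/P=onz(n,c,z).astype(np.float32)\[:,:2\]/P=np.ascontiguousarray(onz(n,c,z)[:,:2],dtype=np.float32).reshape(-1,1,2)/' m.py; python3 m.py
```

```text
coaster top xy 477.8 51.0 dia 90.4 90.4 px [227.5 214.9]
coaster scene xy 481.3 50.9 dia 92.7 97.9 px [251.9 146.6]
cup rim top xy 476.9 41.3 dia 54.5 58.1 px [231.1 213.5]
mat top xy 436.3 -241.7 dia 104.2 105.5 px [318.4 228.4]Traceback (most recent call last):
  File "m.py", line 16, in <module>
    fit("scene",b,*K,(155,210,175,215),6,"mat")
    ~~~^^^^^^^^^^^^^^^^^^^^^^^^^^^^^^^^^^^^^^^^
  File "m.py", line 8, in fit
    c,A=blob(im,lo,hi,box);P=np.ascontiguousarray(onz(n,c,z)[:,:2],dtype=np.float32).reshape(-1,1,2)
        ~~~~^^^^^^^^^^^^^^
  File "m.py", line 5, in blob
    m=cv2.inRange(h,lo,hi);c=max(cv2.findContours(m,0,cv2.CHAIN_APPROX_NONE)[0],key=cv2.contourArea)
                             ~~~^^^^^^^^^^^^^^^^^^^^^^^^^^^^^^^^^^^^^^^^^^^^^^^^^^^^^^^^^^^^^^^^^^^^
ValueError: max() iterable argument is empty
```

```bash
sed -i 's/fit("scene",b,\*K,/fit("scene",b,(0,0,0),(180,255,90),/' m.py; python3 m.py
```

```text
coaster top xy 477.8 51.0 dia 90.4 90.4 px [227.5 214.9]
coaster scene xy 481.3 50.9 dia 92.7 97.9 px [251.9 146.6]
cup rim top xy 476.9 41.3 dia 54.5 58.1 px [231.1 213.5]
mat top xy 436.3 -241.7 dia 104.2 105.5 px [318.4 228.4]
mat scene xy 440.3 -244.0 dia 101.5 104.0 px [180.7 196.5]
hinge z20 [[559.5, 96.7, 20.0], [546.5, -25.7, 20.0]] [[557.4, 95.9, 32.0], [544.5, -25.5, 32.0]]
hinge scene z20 [[556.0, 103.0, 20.0], [537.6, -11.7, 20.0]]
back rim z32 [[429.4, 116.5, 32.0], [416.9, -14.8, 32.0]]
lip tri [[661.3, 86.3, 34.3, 5.4], [651.6, -32.4, 30.2, 3.4]]
rim tri [[477.8  42.   91.    4.4]]
-5 [[669.0, 87.0, -5.0], [659.0, -34.0, -5.0]] [[641.0, 124.0, -5.0], [633.0, -3.0, -5.0]]
5 [[667.0, 86.0, 5.0], [656.0, -34.0, 5.0]] [[647.0, 115.0, 5.0], [638.0, -11.0, 5.0]]
20 [[663.0, 85.0, 20.0], [653.0, -34.0, 20.0]] [[655.0, 102.0, 20.0], [647.0, -23.0, 20.0]]
35 [[659.0, 84.0, 35.0], [649.0, -34.0, 35.0]] [[663.0, 88.0, 35.0], [655.0, -35.0, 35.0]]
```

The measurements are consistent:
- **Tray:** yaw is about -5.8°, and the hinge is near (552,36). The back rim lies about 129 mm behind it, as expected.
- **Coaster:** centred at about (479.5,51).
- **Cup:** rim at about (478,41.5).
- **Mat:** at about (438,-243).

The 275 mm syrup bottle stands near the way across, so I'll travel high.

```bash
cat >> h.py <<'E'
from station import env,set_gripper
def Q(phi):
    a=np.radians((phi+90)/2);return [float(np.cos(a)),float(np.sin(a)),0,0]
def st():
    s=env.read_state();print("t",round(s["time_s"],2),"tcp",np.round(s["tool_pos"],1),"F",np.round(s["force"],2),"w",round(s["width"],1))
E
python3 - <<'E'
from h import *
q=Q(84)
env.move_l([271,563,420]);env.reach([478,41.5,420],q);st()
env.move_l([478,41.5,200],rate=250);st()
cv2.imwrite("pics/s1.png",viewer.camera("scene")[60:220,170:350].repeat(4,0).repeat(4,1))
E
```

```text
t 3.05 tcp [478.1  42.  420. ] F [ 0.5  -0.55  0.49] w 88.1
t 4.08 tcp [478.7  41.7 200.8] F [-0.66  0.06 -0.67] w 87.5
```

View pics/s1.png

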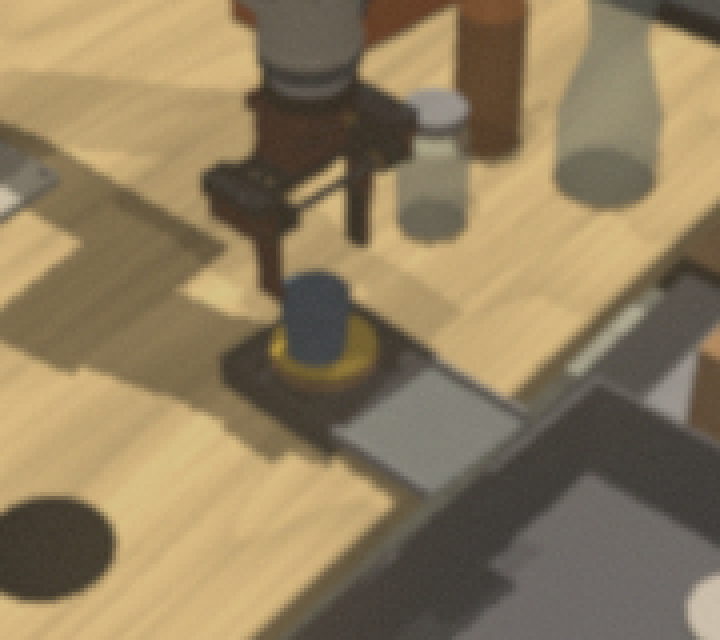

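The gripper straddles the cup, with tips at zoom (265,290) and (358,240) and the rim at (315,285). Next I'll descend with a force stop, grip and lift.

Run:
```python
from h import *
print(env.move_l([478,41.5,145],rate=70,f_stop=4));st()
set_gripper(45);st()
s=env.read_state()
env.move_l([478,41.5,160],rate=60);st()
env.move_l([478,41.5,200],rate=120)
st()
cv2.imwrite("pics/s2.png",viewer.camera("scene")[60:220,170:350].repeat(4,0).repeat(4,1))
```

```text
False
t 5.07 tcp [478.2  41.5 145.1] F [-0.11  0.16 -0.15] w 88.1
t 5.62 tcp [478.1  41.5 145.1] F [ 0.32 -0.89  0.42] w 60.8
t 6.02 tcp [478.2  41.6 160.5] F [-0.32  0.06 -1.02] w 60.5
t 6.5 tcp [477.9  41.5 199.9] F [ 0.23  0.26 -0.91] w 60.6
```

View pics/s2.png

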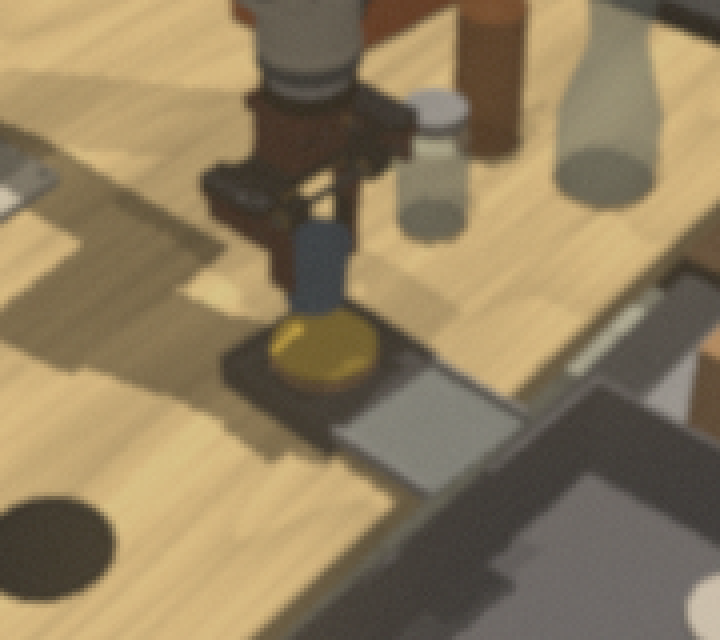

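The cup is lifted cleanly (width 60.6) and the coaster stayed put. I'll carry the cup to the mat, checking the room beside it first.

Run:
```python
from h import *
print("cups",onz("top",[[392,212]],158).round(),"stack",onz("top",[[369,253]],32).round())
env.move_l([438,-243,200],rate=200);st()
env.move_l([438,-243,122],rate=100)
env.hold(.2);st()
hit=env.move_l([438,-243,112],rate=12,f_stop=3);print(hit);st()
cv2.imwrite("pics/s3.png",viewer.camera("scene")[100:260,90:270].repeat(4,0).repeat(4,1))
```

```text
cups [[ 465. -435.  158.]] stack [[ 351. -393.   32.]]
t 8.13 tcp [ 438.  -242.3  199.9] F [-0.81 -0.14 -1.28] w 60.8
t 9.27 tcp [ 438.3 -243.2  122.6] F [ 0.17 -0.23 -1.19] w 60.6
True
t 9.8 tcp [ 438.  -243.   116.5] F [-0.49 -0.41  4.02] w 60.9
```

View pics/s3.png

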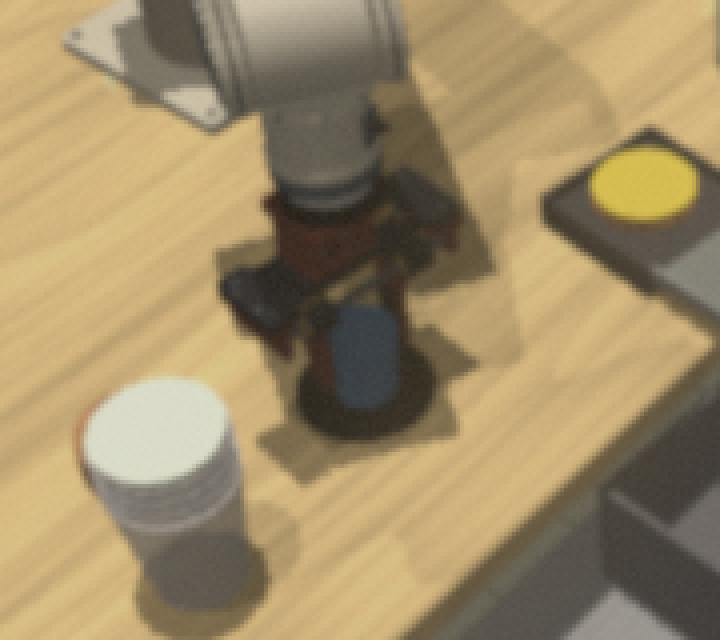

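The cup touches down at TCP z 116.5, against 116 expected, and it stands on the mat. I'll release, rise straight up and look again.

```bash
python3 - <<'E'
from h import *
set_gripper(88);st()
env.move_l([438,-243,230],rate=150);st()
env.move_l([438,-130,230],rate=250)
a=viewer.camera("top");b=viewer.camera("scene");cv2.imwrite("pics/top4.png",a);cv2.imwrite("pics/scene4.png",b)
v=np.hstack([b[100:230,150:330].repeat(4,0).repeat(4,1)]);cv2.imwrite("pics/s4.png",v)
E
sed -i 's/top0/top4/;s/scene0/scene4/' m.py; python3 m.py | grep -E "coaster|mat"
python3 - <<'E'
from m import *
c,A=blob(a,*B,(295,345,200,250));P=onz("top",c,66)[:,:2];print("cup rim on mat",cv2.minEnclosingCircle(P.astype(np.float32)))
cv2.imwrite("pics/t4.png",a[150:250,180:350].repeat(4,0).repeat(4,1))
E
```

```text
t 10.47 tcp [ 437.6 -242.8  116.2] F [ 0.12 -0.55 -1.07] w 88.0
t 11.38 tcp [ 437.6 -242.8  229.4] F [ 0.62 -0.04 -0.08] w 88.1
coaster top xy 477.7 51.0 dia 90.3 90.8 px [226.9 214. ]
coaster scene xy 481.4 51.1 dia 92.7 99.7 px [250.4 144.9]
coaster top xy 477.7 51.0 dia 90.3 90.8 px [226.9 214. ]
coaster scene xy 481.4 51.1 dia 92.7 99.7 px [250.4 144.9]Traceback (most recent call last):
  File "m.py", line 14, in <module>
    fit("top",a,*B,(205,250,190,240),95,"cup rim")
    ~~~^^^^^^^^^^^^^^^^^^^^^^^^^^^^^^^^^^^^^^^^^^^
  File "m.py", line 8, in fit
    c,A=blob(im,lo,hi,box);P=np.ascontiguousarray(onz(n,c,z)[:,:2],dtype=np.float32).reshape(-1,1,2)
        ~~~~^^^^^^^^^^^^^^
  File "m.py", line 5, in blob
    m=cv2.inRange(h,lo,hi);c=max(cv2.findContours(m,0,cv2.CHAIN_APPROX_NONE)[0],key=cv2.contourArea)
                             ~~~^^^^^^^^^^^^^^^^^^^^^^^^^^^^^^^^^^^^^^^^^^^^^^^^^^^^^^^^^^^^^^^^^^^^
ValueError: max() iterable argument is empty
Traceback (most recent call last):
  File "m.py", line 14, in <module>
    fit("top",a,*B,(205,250,190,240),95,"cup rim")
    ~~~^^^^^^^^^^^^^^^^^^^^^^^^^^^^^^^^^^^^^^^^^^^
  File "m.py", line 8, in fit
    c,A=blob(im,lo,hi,box);P=np.ascontiguousarray(onz(n,c,z)[:,:2],dtype=np.float32).reshape(-1,1,2)
        ~~~~^^^^^^^^^^^^^^
  File "m.py", line 5, in blob
    m=cv2.inRange(h,lo,hi);c=max(cv2.findContours(m,0,cv2.CHAIN_APPROX_NONE)[0],key=cv2.contourArea)
                             ~~~^^^^^^^^^^^^^^^^^^^^^^^^^^^^^^^^^^^^^^^^^^^^^^^^^^^^^^^^^^^^^^^^^^^^
ValueError: max() iterable argument is empty
```

View pics/s4.png

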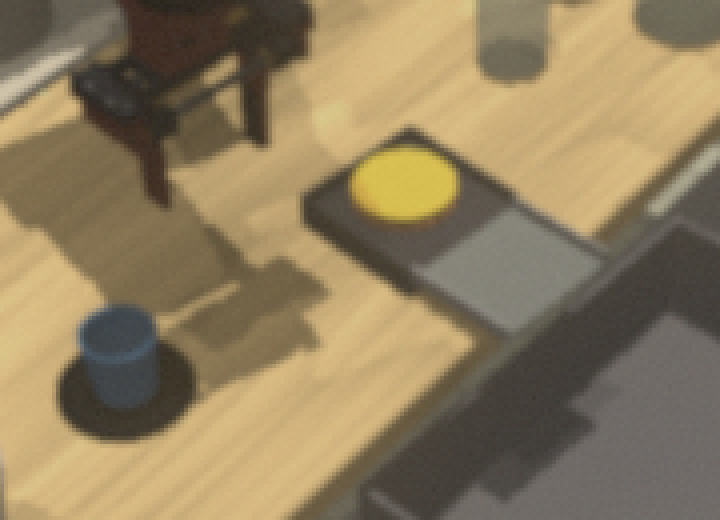

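```bash
ls pics
```

```text
s1.png
s2.png
s3.png
s4.png
scene0.png
scene4.png
scz.png
top0.png
top4.png
topz.png
```

The cup stands centred on the mat, at zoom (120,360) with the mat at (127,388), and the gripper is clear. The coaster is unmoved at about (479.5,51). It sits some 6 mm left of the tray's midline, so I'll aim its path at the lip's middle. Now I'll close the fingers, touch down on the coaster behind its centre, and slide in short force-regulated steps.

```bash
cat >> h.py <<'E'
P0=np.array([479.5,51.]);LIP=np.array([657,27.]);U=(LIP-P0)/np.linalg.norm(LIP-P0)
S=P0-20*U
def fz(n=4):
    r=[]
    for _ in range(n): r.append(env.read_state()["force"]); env.hold(.02)
    return np.mean(r,0)
def slide(d0,d1,z,tare,step=5,Ft=8.,slope=0.,rate=30):
    d=d0;lz=[];
    while d<d1-1e-6:
        F=fz();n=F[2]-tare[2]
        corr=np.clip((n-Ft)/5*.6,-.8,.8)
        slope=np.clip(slope+.25*corr/step,-.2,.16)
        if n>15: print("high",n)
        d=min(d+step,d1);z+=corr+slope*step
        p=S+d*U
        hit=env.move_l([float(p[0]),float(p[1]),float(z)],rate=rate,f_stop=9)
        print(f"d{d:.0f} n{n:.1f} fx{F[0]-tare[0]:.1f} z{z:.1f} sl{slope:.3f}",hit)
        if hit: break
    return d,z,slope
E
python3 - <<'E'
from h import *
import json
set_gripper(0)
env.move_l([float(S[0]),float(S[1]),200],rate=250)
env.move_l([float(S[0]),float(S[1]),120],rate=120);env.hold(.2)
t=fz(8);print("tare",t);st()
print(env.move_l([float(S[0]),float(S[1]),112.5],rate=8,f_stop=5.5));st();n=fz(8)-t;print(n)
z=env.read_state()["tool_pos"][2]
json.dump([t.tolist(),float(z)],open("s.json","w"))
E
```

```text
tare [-0.01433514 -0.0673148  -0.01697371]
t 15.47 tcp [459.9  53.8 120.5] F [-0.26 -0.13  0.51] w 0.5
True
t 16.2 tcp [459.7  53.7 113.9] F [-0.48  0.37  6.53] w 0.4
[-0.80397666  0.04441982  6.17889139]
```

The fingers are in contact at TCP z 113.9, about 6 N and at the expected height. Now the first part of the slide.

Run:
```python
from h import *
import json
t,z=json.load(open("s.json"))
r=slide(0,50,z,np.array(t))
json.dump([t,*map(float,r)],open("s.json","w"));st()
b=viewer.camera("scene");cv2.imwrite("pics/s5.png",b[100:210,200:330].repeat(5,0).repeat(5,1))
```

```text
d5 n6.6 fx-1.0 z113.8 sl-0.008 False
d10 n6.1 fx-0.6 z113.5 sl-0.019 False
d15 n7.3 fx-2.4 z113.3 sl-0.024 False
d20 n8.5 fx-1.7 z113.2 sl-0.021 False
d25 n8.0 fx-2.1 z113.1 sl-0.021 False
d30 n8.5 fx-2.2 z113.1 sl-0.017 False
d35 n8.3 fx-1.9 z113.1 sl-0.015 False
d40 n9.1 fx-2.6 z113.1 sl-0.009 False
d45 n9.1 fx-2.2 z113.3 sl-0.002 False
d50 n8.8 fx-2.5 z113.4 sl0.002 False
t 20.18 tcp [509.1  47.  113.7] F [-2.57  0.01  8.12] w 0.7
```

View pics/s5.png

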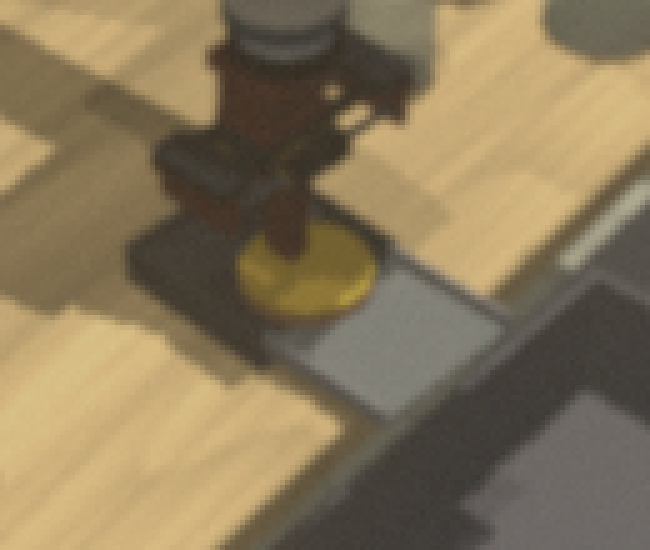

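The coaster, centred near zoom (307,270), has followed the fingers and its front is just over the hinge, with the force at 8–9 N. I'll carry on along the flap.

Run:
```python
from h import *
import json
t,d,z,sl=json.load(open("s.json"))
r=slide(d,130,z,np.array(t),step=4,slope=sl)
json.dump([t,*map(float,r)],open("s.json","w"));st()
b=viewer.camera("scene");cv2.imwrite("pics/s6.png",b[100:210,200:330].repeat(5,0).repeat(5,1))
```

```text
d54 n8.4 fx-1.7 z113.4 sl0.006 False
d58 n8.8 fx-2.0 z113.6 sl0.011 False
d62 n8.4 fx-2.8 z113.7 sl0.014 False
d66 n8.0 fx-2.5 z113.7 sl0.014 False
d70 n7.7 fx-2.6 z113.8 sl0.012 False
d74 n8.1 fx-2.6 z113.8 sl0.013 False
d78 n8.2 fx-2.1 z113.9 sl0.015 False
d82 n7.8 fx-2.2 z113.9 sl0.013 False
d86 n7.7 fx-2.1 z113.9 sl0.011 False
d90 n7.8 fx-2.1 z114.0 sl0.010 False
d94 n8.1 fx-2.3 z114.0 sl0.010 False
d98 n8.0 fx-2.4 z114.1 sl0.010 False
d102 n7.8 fx-2.6 z114.1 sl0.008 False
d106 n7.7 fx-2.6 z114.0 sl0.006 False
d110 n8.5 fx-3.0 z114.1 sl0.010 False
d114 n8.1 fx-2.0 z114.2 sl0.010 False
d118 n8.2 fx-2.2 z114.3 sl0.012 False
d122 n8.2 fx-2.1 z114.3 sl0.013 False
d126 n8.1 fx-2.8 z114.4 sl0.014 False
d130 n8.7 fx-3.4 z114.6 sl0.019 False
t 27.23 tcp [588.4  36.3 115.1] F [-2.74  0.03  8.52] w 0.5
```

View pics/s6.png

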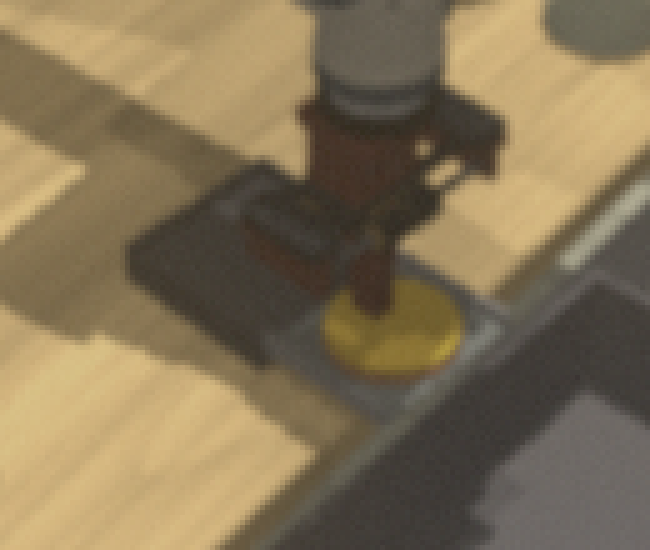

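The flap is nearly level. The coaster, at zoom (392,328), is riding with the fingers and its front is almost at the lip. I'll go on past the lip.

Run:
```python
from h import *
import json
t,d,z,sl=json.load(open("s.json"))
r=slide(d,193,z,np.array(t),step=5,slope=sl)
json.dump([t,*map(float,r)],open("s.json","w"));st()
b=viewer.camera("scene");cv2.imwrite("pics/s7.png",b[100:210,200:330].repeat(5,0).repeat(5,1))
```

```text
d135 n8.6 fx-2.8 z114.7 sl0.023 False
d140 n8.5 fx-2.6 z114.9 sl0.025 False
d145 n8.3 fx-2.9 z115.1 sl0.027 False
d150 n8.5 fx-2.8 z115.3 sl0.031 False
d155 n8.5 fx-2.5 z115.6 sl0.034 False
d160 n7.9 fx-2.6 z115.7 sl0.033 False
d165 n8.4 fx-2.3 z115.9 sl0.036 False
d170 n8.2 fx-2.2 z116.1 sl0.037 False
d175 n8.0 fx-2.6 z116.3 sl0.037 False
d180 n8.0 fx-2.5 z116.5 sl0.037 False
d185 n8.1 fx-2.3 z116.7 sl0.037 False
d190 n8.0 fx-2.8 z116.9 sl0.037 False
d193 n8.2 fx-2.1 z117.1 sl0.038 False
t 32.19 tcp [651.   27.9 117.7] F [-1.87 -0.22  7.83] w 0.4
```

View pics/s7.png

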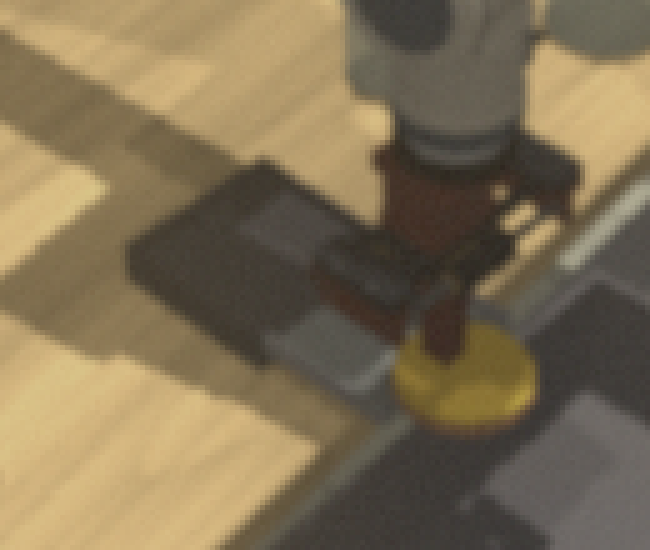

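The coaster is well out over the tub, its centre just past the lip. I'll move a little further, then lift off so that it tips in.

Run:
```python
from h import *
import json
t,d,z,sl=json.load(open("s.json"))
d,z,sl=slide(d,199,z,np.array(t),step=3,slope=sl)
p=S+d*U
env.move_l([float(p[0]),float(p[1]),float(z+60)],rate=150);env.hold(.6);st()
b=viewer.camera("scene");cv2.imwrite("pics/s8.png",b[100:290,200:400].repeat(3,0).repeat(3,1))
```

```text
d196 n7.8 fx-2.1 z117.2 sl0.036 False
d199 n7.3 fx-2.0 z117.2 sl0.030 False
t 34.02 tcp [656.9  27.  177.1] F [ 0.16 -0.27 -0.28] w 0.5
```

View pics/s8.png

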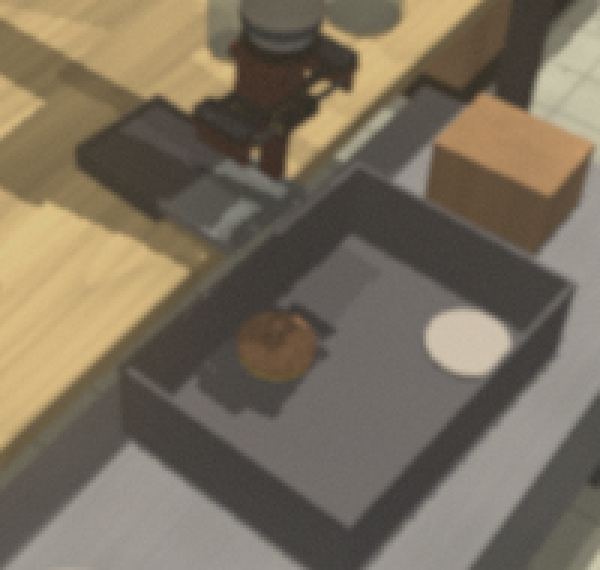

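The coaster has landed cork side up in the tub, at zoom (277,347). I'll retreat, then check that it's at rest and that the cup and bystanders are where they should be.

Run:
```python
from h import *
env.move_l([560,40,260],rate=250)
env.move_l([450,60,320],rate=250)
a1=viewer.camera("top");b1=viewer.camera("scene");env.hold(.5);a=viewer.camera("top");b=viewer.camera("scene")
print("motion",np.abs(b1.astype(int)-b)[200:240,270:320].max(), np.abs(b1.astype(int)-b).mean());st()
print("coaster",onz("scene",[[200+277/3,100+347/3]],-145).round(),"tub px corners",onz("top",[[180,97],[295,98]],-55).round().tolist())
a0=cv2.imread("pics/top0.png");cv2.imwrite("pics/t9.png",np.vstack([a0[80:290,50:430],a[80:290,50:430]]).repeat(1,0));
cv2.imwrite("pics/s9.png",b)
```

```text
motion 7 1.3969794379340277
t 36.09 tcp [450.  60. 320.] F [-0.73  0.08  0.2 ] w -0.2
coaster [[ 690.   15. -145.]] tub px corners [[914.0, 225.0, -55.0], [903.0, -184.0, -55.0]]
```

View pics/t9.png

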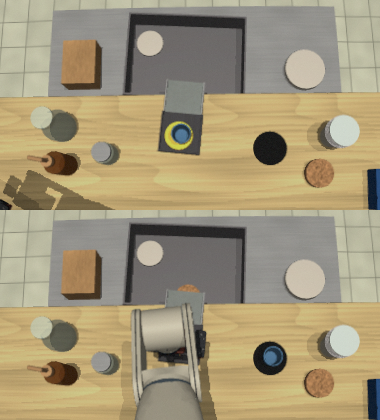

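View pics/s9.png

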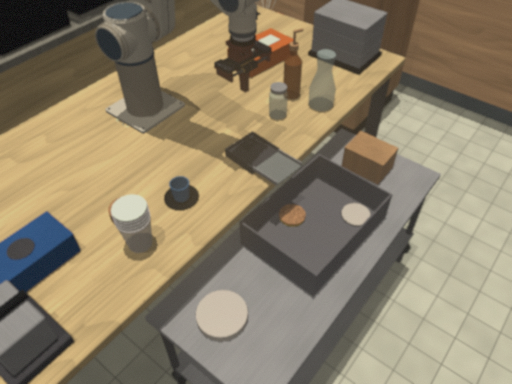

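In the scene view the coaster is still, inside the tub at (292,215). The cup is upright on the mat at (180,190), and the bystanders are where they started. I'm handing the job in.

```bash
python3 -c "
from station import workorder
print(workorder.sign_off())"
```

```text
the job is handed in; nothing more can be done
None
```

The job is done and handed in at about 36 s of the 64 s allowed; sign-off reports no verdict.

- **Cup:** I lifted it off the coaster by the rim and set it on the mat, touching down at TCP height 116.5 mm against 116 expected. I released it there. The last pictures show it upright near the middle of the mat.
- **Coaster:** I pressed it with closed fingertips about 20 mm behind its centre, at 6–9 N between moves; each move was set to stop on a 9 N change and none did. It followed the fingers along the tray and nearly level flap. When I lifted off with its centre just past the lip, it tipped into the tub.
- **Last checks:** The coaster lies still in the tub, cork side up, at about x 690, y 15 mm. That is roughly 70 mm from the tub's middle and well inside the walls. By eye, the jar, clean stack, carafe, syrup and cups look unmoved between the first and last pictures. The arm was clear of everything.
- **Disagreements:** The two cameras differed by about 3.5–4 mm in x, so I used averages. My numeric fit of the cup on the mat stopped on a script error, and I did not rerun it. The cup's final position is therefore judged from the pictures and the TCP position at release, which was within 1 mm of the mat centre I measured.

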